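# Weed the wobbly pegs out of the drying board

## Robot

A 6-joint arm with a two-finger parallel gripper is mounted at the origin on a cart in front of the work surface, level with it; the furniture and walls round the work are solid. World frame = base frame: x ahead of the robot, y to its left, z up, the work surface at z = 0. Lengths are in mm, angles in rad, forces in N, time in s.
With the tool pointing down it reaches from about 275 to 825 mm from the base axis. Payload 4.9 kg.
Tool frame: the origin (TCP) lies at the very end of the fingers, on their centre line; the grasp point (between the pads) lies 19 mm behind it; z points along the fingers, y is the direction in which the jaws open and shut (so a half turn about z gives the same grasp; the last joint's range is limited). The gripper opens to 85 mm and grips with 20 to 120 N. Pads are 22 mm wide; open, the fingers measure 114 mm over their backs; the gripper's body (76 mm by 85 mm) begins 54 mm behind the grasp point. The pads swing forward as they close: fully open they stand 13 mm farther back than shut.
Start: joints at [-1.472, 0.326, -0.193, 1.052, 0, 1.437], TCP at [126.897, -535.178, 231.281] pointing down, gripper open.
Joint ranges: [-2.65, 2.65], [-0.97, 1.79], [-1.3, 1.35], [-1.93, 2.1], [-1.47, 1.37], [-3.14, 3.14]. Speed limits (rad/s): [2.57, 2.57, 3.14, 3.14, 3.14, 3.14].

## Interface

Orientations are given as [roll, pitch, yaw] about the fixed x, y, z axes, in that order (R = Rz(yaw) Ry(pitch) Rx(roll)).
In Python, from bench import bot, solve_ik, imaging gives the robot as it stands. Calls block until the motion is done:
- bot.move_ptp(position, orientation): joint-space move of the TCP to a pose.
- bot.movel(position, rot=None, max_speed=150, threshold=None): straight line of the TCP; rot=None keeps the orientation; max_speed is the mean speed in mm/s. With threshold (N) it stops when the force on the tool has changed by that much, and returns True; else False.
- bot.move_j(angles): joint-space move.
- bot.grip(opening, effort=None): opening from 0.0 (shut) to 1.0 (fully open); effort is the grip in N (None keeps the last); returns when the fingers have stopped.
- bot.dwell(seconds).
- solve_ik(position, orientation): joint angles nearest the present ones, or None.
- bot.get_state(): the state.
- imaging.capture(name): name is "side" or "top"; returns the picture (384x512x3 uint8, blue, green, red); there is no depth.
- imaging.camera_model(name): a dict with "K" (3x3 intrinsics, pixels), "k1" (the pictures are not rectified: a ray, as slopes to the right and down, at radius r is drawn at 1 + k1 r^2 times it, then the intrinsics apply), "position" and "rotation" of the camera in the world. Camera axes: x right, y up, looking along -z (the intrinsics and any distortion apply to the point x, -y, -z); pixel columns grow to the right and rows downward; lengths in mm; the calibration is good to about 2 mm. A picture is of the moment at which its call begins. camera_model takes no time and is no camera call.
A pose or a line that the arm cannot do raises bot.IKError and nothing moves.
- bot.sign_off(): hands the job in, once; it reports no verdict.
The state is a dict: "t": time; "qpos": joint angles; "joint_velocities": joint speeds; "effort": joint torques, N m; "tcp_pos": TCP position; "orientation": TCP orientation; "contact_force": force on the tool from outside, world axes, zero at the start; "wrist_torque": the same for the moment, N m; "opening": opening from 0.0 (shut) to 1.0 (fully open).
Only numpy, scipy, OpenCV 4.12 (cv2) and the standard library are available. Lean on these libraries where they do the work, as an engineer would, in place of code of your own. Each camera call takes 0.05 s, during which the arm holds its last target.

## Task

One or two of the three pegs in the drying board sit in worn holes and wobble. Wiggle each peg gently sideways to feel how much play it has, then pull the wobbly ones out and stand them ball up in the stoneware jar, which must stay upright. Do not pull up the firm pegs, leave them fully seated in their holes, and leave the other things where they are.

Things in the scene. Friction and masses are not known exactly. Their poses are not given: they have to be found in the camera images.
- board: wooden drying board lying fixed on the worktop, 96 x 246 mm, top face 45 mm above the worktop, with three upright wooden pegs in a row along its long side. Origin: centre of its underside; x across the board (away from the robot at zero turn), y along the row, z up. It does not move when pushed.
- hole0 (a point): centre of the mouth of hole 0, at y = +80 mm of the board (left end of the row), in the board's top face; peg 0 starts in it. Its hidden wooden bush is sound or worn. Sound: shank clearance under 1 mm, ball gives 1 to 4 mm either side, then stands firm. Worn: 3.5 mm clearance, ball gives 8 to 10 mm either side with less than 2 N, the peg rocking on its collar (nudge it; clamped hard it cannot rock freely). Not told apart by eye.
- hole1 (a point): centre of the mouth of hole 1, at the middle of the board, in the board's top face; peg 1 starts in it. Its hidden wooden bush is sound or worn. Sound: shank clearance under 1 mm, ball gives 1 to 4 mm either side, then stands firm. Worn: 3.5 mm clearance, ball gives 8 to 10 mm either side with less than 2 N, the peg rocking on its collar (nudge it; clamped hard it cannot rock freely). Not told apart by eye.
- hole2 (a point): centre of the mouth of hole 2, at y = -80 mm of the board (right end of the row), in the board's top face; peg 2 starts in it. Its hidden wooden bush is sound or worn. Sound: shank clearance under 1 mm, ball gives 1 to 4 mm either side, then stands firm. Worn: 3.5 mm clearance, ball gives 8 to 10 mm either side with less than 2 N, the peg rocking on its collar (nudge it; clamped hard it cannot rock freely). Not told apart by eye.
- peg0: peg 0, loose turned wooden peg, 45 g, 143 mm long, all alike: shank 14 mm thick, 36 mm long, in hole 0; above it a collar 30 mm across, 8 mm thick, rests on the board and hides the hole; stem 13 to 14 mm thick; ball 26 mm across on top. Origin: foot of the shank (9 mm above the worktop when seated); z towards the ball. Not glued: a light straight pull of 36 mm frees it.
- ball0 (a point): centre of the ball of peg 0, 130 mm above the foot of its shank (139 mm above the worktop when seated).
- peg1: peg 1, loose turned wooden peg, 45 g, 143 mm long, all alike: shank 14 mm thick, 36 mm long, in hole 1; above it a collar 30 mm across, 8 mm thick, rests on the board and hides the hole; stem 13 to 14 mm thick; ball 26 mm across on top. Origin: foot of the shank (9 mm above the worktop when seated); z towards the ball. Not glued: a light straight pull of 36 mm frees it.
- ball1 (a point): centre of the ball of peg 1, 130 mm above the foot of its shank (139 mm above the worktop when seated).
- peg2: peg 2, loose turned wooden peg, 45 g, 143 mm long, all alike: shank 14 mm thick, 36 mm long, in hole 2; above it a collar 30 mm across, 8 mm thick, rests on the board and hides the hole; stem 13 to 14 mm thick; ball 26 mm across on top. Origin: foot of the shank (9 mm above the worktop when seated); z towards the ball. Not glued: a light straight pull of 36 mm frees it.
- ball2 (a point): centre of the ball of peg 2, 130 mm above the foot of its shank (139 mm above the worktop when seated).
- jar: open stoneware jar standing loose on the worktop, 83 mm across outside at the rim, about 64 mm inside, 108 mm high, inner floor about 5 mm up, 0.26 kg. Origin: centre of its underside; z up. A peg stood in it ball up leans against the rim, the ball above the rim; two pegs fit.
- rib: bystander: wooden rib, a flat 58 x 109 x 8 mm piece lying to the right. Origin: centre of its underside.
- kidney: bystander: rubber kidney, flat, 52 x 100 x 8 mm, far right. Origin: centre of its underside.
- cutter: bystander: small ring cutter, 47 mm across, 18 mm high, beside the jar. Origin: centre of its underside.
- loop: bystander: small loop tool, 171 mm long, 10 mm thick, lying behind the board. Origin: centre of its underside.
- seal: bystander: turned wooden seal, 33 mm across, 62 mm high, standing at the back left. Origin: centre of its underside.
Mind the look-alikes: they are no part of the job. What is shaped like the peg2 but black is not meant. What is shaped like the jar but red is not meant.

How it is judged:
By the outcome, as a careful person would: the job done as asked, in the order asked, and still so for the second after the job is handed in, with the robot touching nothing.
It also fails if it takes over 72 s, if anything falls off the work surface, if the arm or the gripper's body presses on something with over 40 N, if the wrist force passes 120 N, or if a joint passes its speed limit or range.

## Working session

There is one attempt and no reset: what is moved stays moved. The work goes in short steps, each a Python script; the robot and the scene stay as the last script left them, time stands still between calls to the robot, and variables do not carry over. Pictures are saved under pics/ and viewed, and the job is handed in when it is done.

```bash
ls; mkdir -p pics
python3 - <<'E'
from bench import bot, imaging
import cv2
for n in ("side","top"):
    cv2.imwrite(f"pics/{n}0.png", cv2.resize(imaging.capture(n),None,fx=1.5,fy=1.5))
    print(imaging.camera_model(n))
print(bot.get_state())
E
```

```text
pics
{'K': array([[402.46461433,   0.        , 253.93271226],
       [  0.        , 402.46461433, 191.093318  ],
       [  0.        ,   0.        ,   1.        ]]), 'k1': -0.02265861673079273, 'position': array([172.08621489, 823.21706902, 568.85889786]), 'rotation': array([ 1.11672064,  0.02468459, -2.71597437])}
{'K': array([[474.36550978,   0.        , 256.7755461 ],
       [  0.        , 474.36550978, 188.54614152],
       [  0.        ,   0.        ,   1.        ]]), 'k1': -0.18085950884643873, 'position': array([ 393.87434913,   -8.21151234, 1541.65732531]), 'rotation': array([ 0.12714718,  0.01096803, -1.54888443])}
{'t': 0.1, 'qpos': array([-1.47221946e+00,  3.26877746e-01, -1.93496619e-01,  1.05198618e+00,
       -4.35125243e-05,  1.43660297e+00]), 'joint_velocities': array([ 0.00047181, -0.00027277,  0.00427254,  0.00028327, -0.00087088,
       -0.00104096]), 'effort': array([ 2.37090098e-03, -4.44238257e+01,  2.63039482e+01,  7.83218478e-03,
       -9.71505074e-05, -9.08375966e-06]), 'tcp_pos': array([ 126.82029783, -534.6400481 ,  230.57094899]), 'orientation': array([-3.14003667e+00, -1.66157617e-04,  2.32770124e-01]), 'contact_force': array([ 0.12631749, -0.46032535, -0.04448506]), 'wrist_torque': array([ 0.03149323, -0.00263127, -0.00596616]), 'opening': 1.0023354640556676}
```

View pics/side0.png

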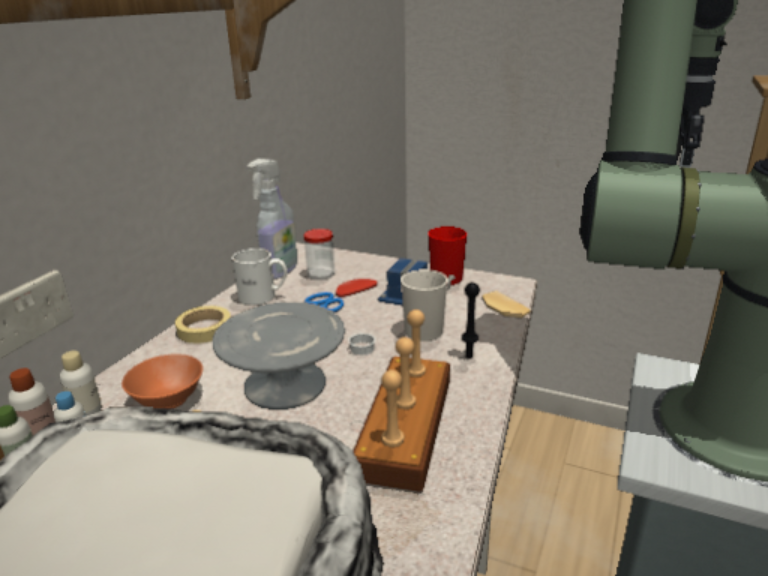

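View pics/top0.png

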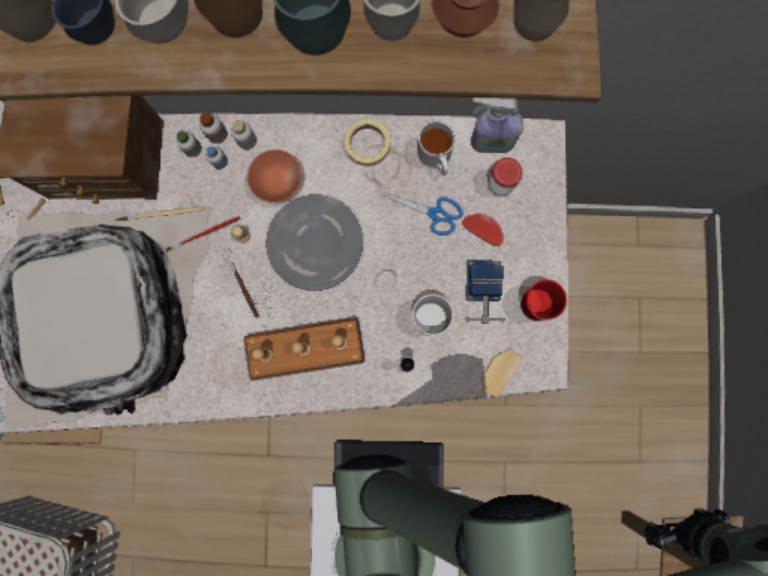

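The side view shows the board with balls at about (392,379), (405,346) and (416,317), the jar at (425,300), and the black look-alike peg at (470,320). In the top view the balls are at about (262,353), (300,347) and (339,341), and the jar rim is at (432,315).

```bash
cat > h.py <<'E'
import numpy as np, cv2
from scipy.spatial.transform import Rotation as R
from bench import bot, solve_ik, imaging
CM={n:imaging.camera_model(n) for n in("side","top")}
def ray(n,u,v):
    c=CM[n];d=np.array([c["k1"],0,0,0,0.])
    p=cv2.undistortPoints(np.array([[[u,v]]],float),c["K"],d)[0,0]
    M=R.from_euler("xyz",c["rotation"]).as_matrix()
    w=M@np.array([p[0],-p[1],-1]); return c["position"],w/np.linalg.norm(w)
def plane(n,u,v,z):
    o,d=ray(n,u,v);return o+d*(z-o[2])/d[2]
def tri(a,b):
    (o1,d1),(o2,d2)=ray("side",*a),ray("top",*b)
    s=np.linalg.lstsq(np.c_[d1,-d2],o2-o1,rcond=None)[0]
    p,q=o1+s[0]*d1,o2+s[1]*d2
    return (p+q)/2,np.linalg.norm(p-q)
def proj(n,P):
    c=CM[n];M=R.from_euler("xyz",c["rotation"]).as_matrix()
    q=M.T@(np.array(P,float)-c["position"]);q=np.array([q[0],-q[1],-q[2]])
    return cv2.projectPoints(q.reshape(1,3),np.zeros(3),np.zeros(3),c["K"],np.array([c["k1"],0,0,0,0.]))[0].ravel()
E
python3 - <<'E'
from h import *
t=imaging.capture("top");s=imaging.capture("side")
cv2.imwrite("pics/topz.png",cv2.resize(t[175:265,155:315],None,fx=5,fy=5,interpolation=cv2.INTER_CUBIC))
cv2.imwrite("pics/sidez.png",cv2.resize(s[170:330,225:365],None,fx=3.7,fy=3.7,interpolation=cv2.INTER_CUBIC))
E
```

```text
(no output)
```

View pics/topz.png

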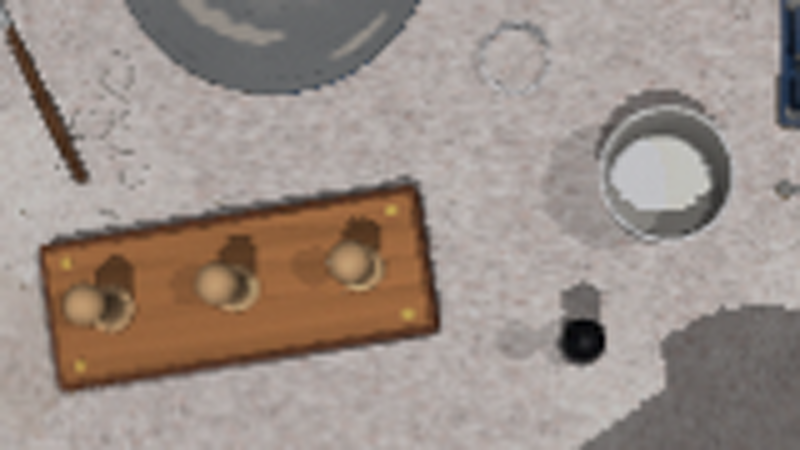

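View pics/sidez.png

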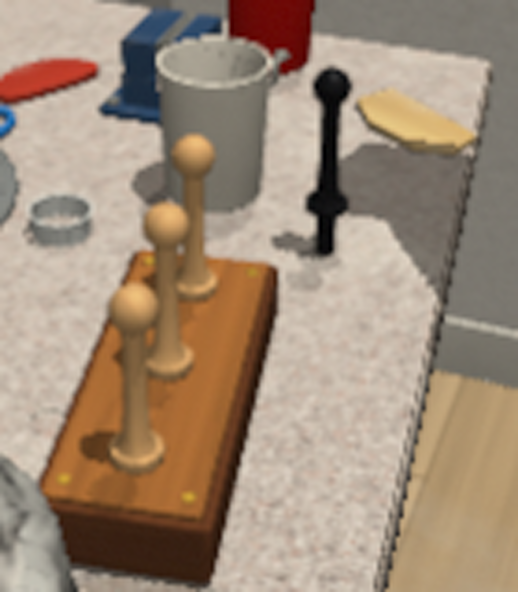

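Run:
```python
from h import *
T=lambda u,v:(u/5+155-.4,v/5+175-.4); S=lambda u,v:(u/3.7+225-.36,v/3.7+170-.36)
B=[]
for t,s in zip([(84,304),(219,284),(352,261)],[(133,306),(167,223),(194,156)]):
    P,e=tri(S(*s),T(*t)); print("ball",P.round(1),round(e,1),plane("top",*T(*t),139).round(1)); B.append(P)
print(np.diff(B,axis=0),[np.linalg.norm(d) for d in np.diff(B,axis=0)])
print("board corners",[plane("top",*T(*p),45).round(1) for p in [(44,247),(414,186),(437,330),(64,388)]])
print("jar rim",plane("top",*T(665,173),108).round(1),[plane("top",*T(*p),108).round(1) for p in [(599,173),(731,173),(665,104),(665,241)]])
print("jar side rim",plane("side",*S(212,61),108).round(1))
print("jar floor centre, top cam", [plane("top",*T(*p),5).round(1) for p in[(608,175)]])
print("black ball",tri(S(331,86),T(582,340)))
print("cutter",plane("top",*T(513,58),18))
print("seal",plane("top",240/1.5,233/1.5,50),"cakestand edges",plane("top",363/1.5,240/1.5,110),plane("top",315/1.5,289/1.5,110))
print("tri cakestand rim bottom",)
```

```text
ball [426.2 260.8 141.9] 2.0 [427.2 261.8 139. ]
ball [440.5 180.7 141.3] 1.4 [441.3 181.3 139. ]
ball [455.9 102.2 139.6] 2.0 [456.8 102.6 139. ]
[[ 14.3165604  -80.12227011  -0.5933336 ]
 [ 15.31657424 -78.48723877  -1.74082975]] [np.float64(81.39345252748389), np.float64(79.98671504783219)]
board corners [array([465. , 307.1,  45. ]), array([509.4,  72.1,  45. ]), array([418.8,  55.2,  45. ]), array([376. , 290.7,  45. ])]
jar rim [515.6 -83.3 108. ] [array([514.8, -43.3, 108. ]), array([ 516.4, -123.4,  108. ]), array([557.7, -82.7, 108. ]), array([474.3, -83.9, 108. ])]
jar side rim [515.2 -87.3 108. ]
jar floor centre, top cam [array([522.3, -51.7,   5. ])]
black ball (array([412.51762277, -34.68233996, 130.74991425]), np.float64(1.7454428548526866))
cutter [595.94320363  11.55731435  18.        ]
seal [686.0172844  327.64553431  50.        ] cakestand edges [663.91471664  58.78822176 110.        ] [560.93247724 153.77822148 110.        ]
tri cakestand rim bottom
```

```bash
cat >> h.py <<'E'
yawb=0.187
bx=np.array([np.cos(yawb),np.sin(yawb),0]); by=np.array([-bx[1],bx[0],0])
C=np.array([441.5,181.3,0])
balls=[C+80*by,C,C-80*by]
OW=[np.pi,0,yawb-np.pi/2]
JAR=np.array([515.5,-84,0])
def wiggle(i,first=True):
    b=balls[i]
    if first: bot.move_ptp(b+[0,0,200],OW)
    else: bot.movel(b+[0,0,185],max_speed=200)
    bot.movel(b+[0,0,120],max_speed=120); bot.dwell(.2)
    f0=bot.get_state()["contact_force"]; out=[]
    for sgn in(1,-1):
        hit=bot.movel(b+sgn*25*bx+[0,0,120],max_speed=20 if sgn>0 else 25,threshold=3)
        st=bot.get_state(); out.append((st["tcp_pos"]-b)@bx)
        print(i,sgn,hit,"d=%.1f"%out[-1],(st["contact_force"]-f0).round(2),"t",round(st["t"],1))
        if sgn>0:
            bot.movel(b+[0,0,120],max_speed=60)
    bot.movel(b+[0,0,120],max_speed=60)
    bot.movel(b+[0,0,185],max_speed=200)
    print("total travel",out[0]-out[1])
E
python3 - <<'E'
from h import *
print(solve_ik(balls[1]+[0,0,200],OW),[b.round(1) for b in balls])
bot.grip(0.6,20)
bot.move_ptp(balls[1]+[0,0,200],OW)
print(bot.get_state())
E
```

```text
[ 0.2348233   0.21801261 -0.4254142   0.92736952  0.         -1.52297303] [array([426.6, 259.9,   0. ]), array([441.5, 181.3,   0. ]), array([456.4, 102.7,   0. ])]
{'t': 3.3917, 'qpos': array([ 2.33912658e-01,  2.18077781e-01, -4.25212484e-01,  9.27321975e-01,
       -1.61650216e-04, -1.52281523e+00]), 'joint_velocities': array([-0.00139779,  0.00142853, -0.00066543, -0.00101243,  0.00086391,
       -0.00117909]), 'effort': array([ 2.30123755e-01, -3.71341360e+01,  2.48660016e+01,  8.58427898e-03,
        8.85416055e-03, -6.56674638e-04]), 'tcp_pos': array([441.80797698, 180.88151415, 200.04197671]), 'orientation': array([-3.14140102e+00, -1.52634846e-04, -1.38486479e+00]), 'contact_force': array([0.38510377, 0.48798112, 0.28768518]), 'wrist_torque': array([-0.02320978,  0.01465128,  0.00216921]), 'opening': 0.59932616506004}
```

Run:
```python
from h import *
wiggle(1,False)
s=imaging.capture("side");cv2.imwrite("pics/w1.png",cv2.resize(s[120:330,205:395],None,fx=3,fy=2.8))
```

```text
1 1 False d=24.9 [0.81 0.13 1.06] t 5.9
1 -1 False d=-24.8 [ 0.66 -0.27  0.56] t 7.7
total travel 49.718271205971
```

View pics/w1.png

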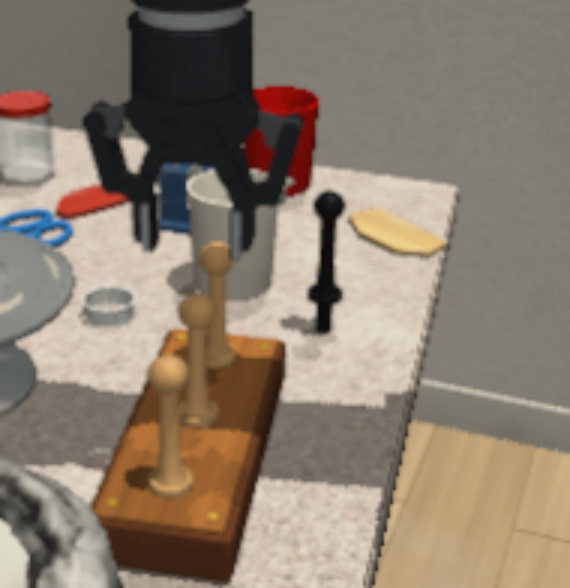

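The side view shows the pegs upright and seated, with the balls at (168,375), (197,312) and (215,258). Peg 1 gave way through all 25 mm of travel. The real jaw gap may be wider than I assumed, so I'll compare the others with a longer travel.

```bash
sed -i 's/sgn\*25\*bx/sgn*31*bx/; s/20 if sgn>0 else 25/25 if sgn>0 else 25/' h.py
python3 - <<'E'
from h import *
wiggle(0,False)
wiggle(2,False)
E
```

```text
0 1 True d=16.4 [-1.45 -1.4   1.07] t 10.9
0 -1 True d=-17.2 [ 2.82 -1.01  0.11] t 12.1
total travel 33.67783217398048
2 1 True d=16.1 [-1.47  0.82 -0.53] t 15.7
2 -1 True d=-17.5 [ 1.8   1.51 -0.3 ] t 16.9
total travel 33.63507635920592
```

Pegs 0 and 2 stop firm at ±16–17 mm of travel on both sides. Peg 1 goes past ±24.8 mm with no resistance, so it has at least 8 mm more play and is the only wobbly one. I'll pull peg 1.

```bash
cat >> h.py <<'E'
def tilted(foot,a,L=86):
    # peg axis leans by angle a towards +by; returns TCP pos and rpy
    axis=R.from_rotvec(-bx*a).apply([0,0,1])   # check sign below
    if axis@by<0: a=-a; axis=R.from_rotvec(-bx*a).apply([0,0,1])
    rot=R.from_rotvec(-bx*a)*R.from_euler("xyz",OW)
    return np.array(foot)+L*axis, rot.as_euler("xyz")
E
python3 - <<'E'
from h import *
a=np.radians(20)
foot=JAR-18*by
for z in(150,20):
    p,o=tilted(foot+[0,0,z],a); print(p.round(1),o.round(2),solve_ik(p,o))
b=balls[1]
bot.movel(b-0.5*bx+[0,0,185],max_speed=250)
bot.movel(b-0.5*bx+[0,0,95],max_speed=100)
bot.grip(0.0,25)
print(bot.get_state()["opening"])
bot.movel(b-0.5*bx+[0,0,150],max_speed=60)
s=bot.get_state();print(s["opening"],s["contact_force"],s["t"])
im=imaging.capture("side");cv2.imwrite("pics/g1.png",cv2.resize(im[120:330,205:395],None,fx=3,fy=2.8))
E
```

```text
[513.4 -72.8 230.8] [ 3.14 -0.35 -1.38] [-0.0901429   0.21861127 -0.3918208   0.8611061  -0.33521163 -1.86474642]
[513.4 -72.8 100.8] [ 3.14 -0.35 -1.38] [-0.0901429   0.36834473 -0.56631039  0.53688306 -0.33521163 -1.86474642]
0.25059823009182786
0.2509161447375414 [ 0.09210363  0.01117069 -1.03242176] 20.7333
```

View pics/g1.png

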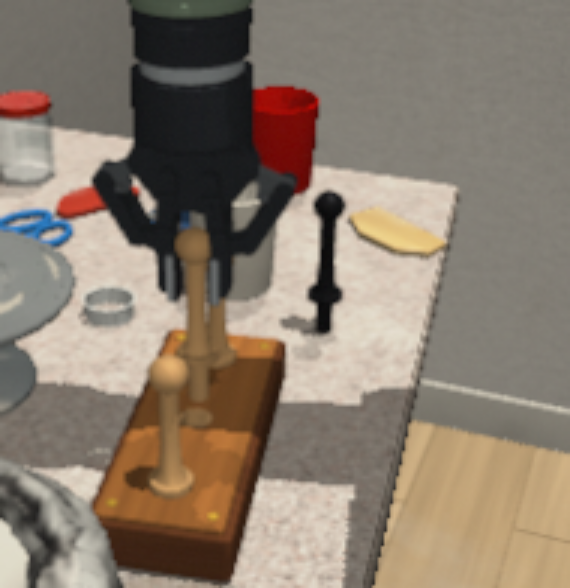

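Peg 1 is held upright: ball at (192,245), foot at about (200,400), clear of the now visible hole at (198,417). Carrying it to the jar.

Run:
```python
from h import *
a=np.radians(20); foot=JAR-18*by
bot.movel(balls[1]+[0,0,270],max_speed=150)
p,o=tilted(foot+[0,0,170],a)
bot.move_ptp(p,o); 
p,o=tilted(foot+[0,0,125],a); bot.movel(p,o,max_speed=80)
bot.dwell(.2)
s=bot.get_state();print(s["opening"],s["tcp_pos"],p,s["t"])
im=imaging.capture("side");cv2.imwrite("pics/j1.png",cv2.resize(im[120:330,205:395],None,fx=3,fy=2.8))
im=imaging.capture("top");cv2.imwrite("pics/j1t.png",cv2.resize(im[155:265,215:355],None,fx=5,fy=5))
```

```text
0.25130420248397806 [513.8237169  -72.82964628 206.43425369] [513.37804978 -72.78525021 205.81356539] 23.65
```

View pics/j1.png

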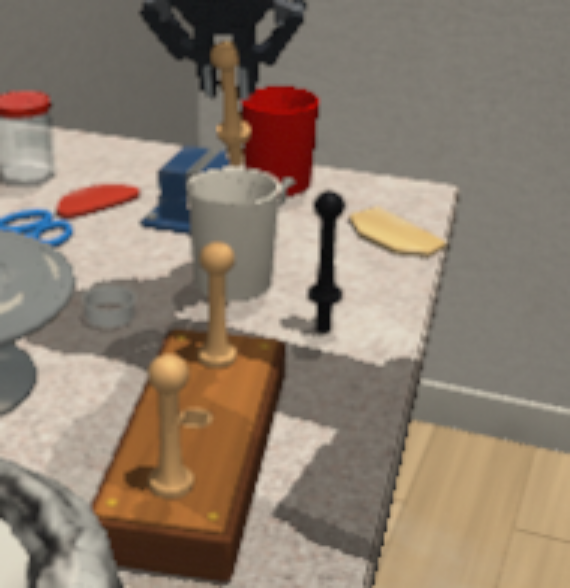

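View pics/j1t.png

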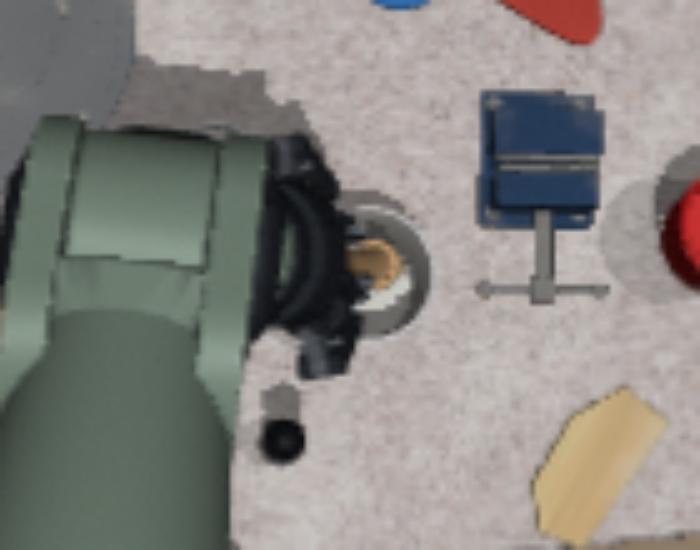

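Seen from the side, the peg is tilted, its foot just over the back half of the jar mouth at (235,165). In the top view the collar at (378,265) is inside the rim circle, centred at about (370,270). Lowering with a force guard.

Run:
```python
from h import *
a=np.radians(20); foot=JAR-18*by
p,o=tilted(foot+[0,0,20],a); hit=bot.movel(p,o,max_speed=60,threshold=5)
s=bot.get_state();print(hit,s["tcp_pos"],p,s["contact_force"],s["t"])
im=imaging.capture("side");cv2.imwrite("pics/j2.png",cv2.resize(im[120:330,205:395],None,fx=3,fy=2.8))
```

```text
False [513.63870202 -72.81453936 101.13449474] [513.37804978 -72.78525021 100.81356539] [-0.22875667 -0.3855262  -0.11149522] 25.65
```

View pics/j2.png

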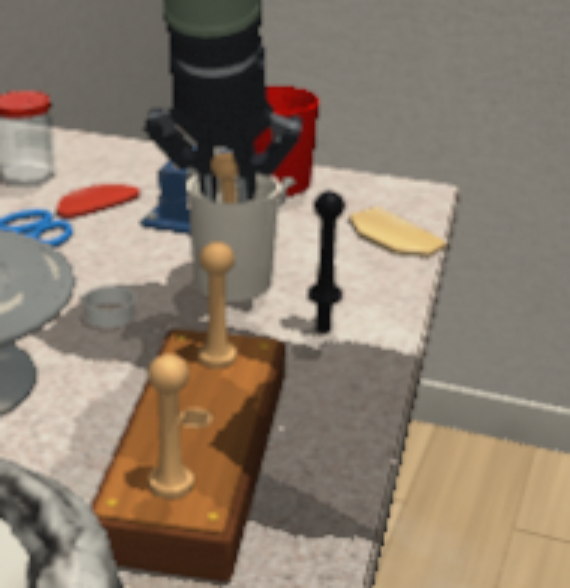

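Run:
```python
from h import *
a=np.radians(20); foot=JAR-18*by
p,o=tilted(foot+[0,0,31],a); bot.movel(p,o,max_speed=40)
bot.grip(0.42,20); bot.dwell(.3)
s=bot.get_state();print(s["contact_force"],s["opening"])
p2,_=tilted(foot+[0,0,31],a,L=170); hit=bot.movel(p2,o,max_speed=80,threshold=6)
s=bot.get_state();print(hit,s["contact_force"],s["t"])
im=imaging.capture("side");cv2.imwrite("pics/j3.png",cv2.resize(im[120:330,205:395],None,fx=3,fy=2.8))
```

```text
[-0.54291246 -0.22818962  0.57788709] 0.423150906176969
False [ 0.00449431 -0.1932033   0.53573407] 27.9167
```

View pics/j3.png

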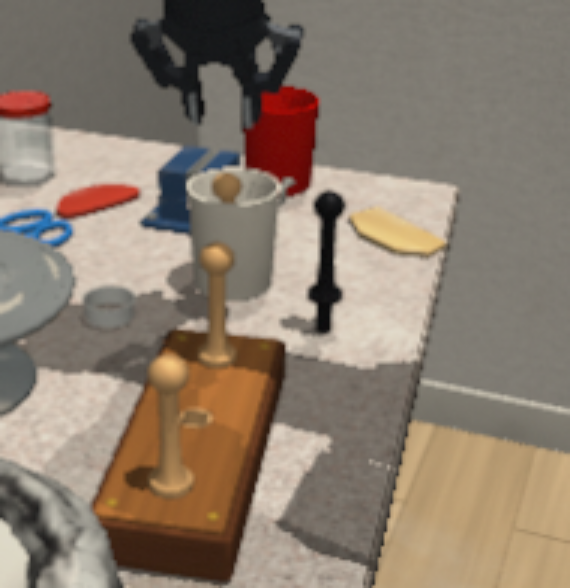

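The peg stands ball up in the jar, its ball at (227,187) leaning to the near rim. The jar is upright and pegs 0 and 2 are seated. I'll back off and check with both cameras.

Run:
```python
from h import *
p=bot.get_state()["tcp_pos"]
bot.movel(p+[0,0,80],max_speed=120)
bot.move_j([-1.472,0.326,-0.193,1.052,0,1.437])
print(bot.get_state()["t"],bot.get_state()["contact_force"])
s=imaging.capture("side");t=imaging.capture("top")
cv2.imwrite("pics/f.png",np.vstack([cv2.resize(s[110:330,205:395],None,fx=2,fy=1.4)[:,:380],cv2.resize(t[155:265,155:345],None,fx=2,fy=2.4)]))
cv2.imwrite("pics/f_s.png",cv2.resize(s[120:330,205:395],None,fx=3,fy=2.8))
cv2.imwrite("pics/f_t.png",cv2.resize(t[175:265,155:315],None,fx=5,fy=5,interpolation=cv2.INTER_CUBIC))
```

```text
31.5083 [-0.47761557  0.29639731  0.36486286]
```

View pics/f_s.png

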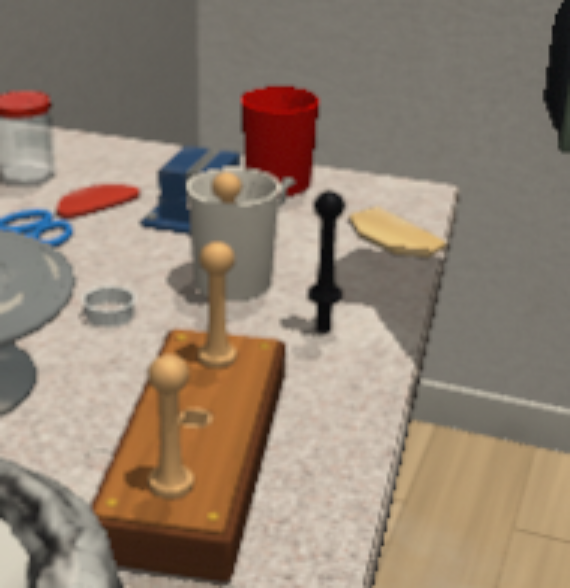

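View pics/f_t.png

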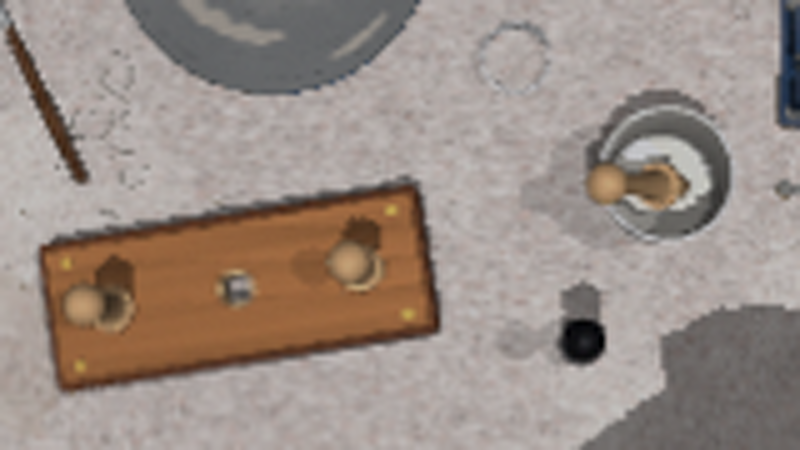

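In the side view the jar stands upright with the ball at (227,187) and the two firm pegs are seated. In the top view the ball is at (606,184) on the jar's left rim, the collar is inside, and everything else is unmoved. One check of the ball's height is left.

Run:
```python
from h import *
P,e=tri((227/3+205-.33,187/2.8+120-.33),(606/5+155-.4,184/5+175-.4))
print(P.round(1),round(e,1))
if P[2]>112 and e<8: bot.sign_off();print("signed off")
```

```text
[505.7 -47.5 126.4] 2.1
the job is handed in; nothing more can be done
signed off
```

I found one wobbly peg, peg 1 in the middle hole. I pulled it out and stood it ball up in the stoneware jar, then handed the job in at about 32 s of the 72 s allowed.

- **Wiggle test:** I nudged each ball both ways across the board with the jaws partly open. Pegs 0 and 2 stopped firm at +16 and -17 mm of jaw travel. Peg 1 gave freely over the full ±25 mm at about 1 N, roughly 8 mm more play each side. I did not feel peg 1's own end stop, because its run ended before reaching it.
- **Last checks:** Peg 1's ball measured 126 mm above the worktop, above the 108 mm rim, with the peg leaning on the rim. The jar is upright in its place and pegs 0 and 2 are fully seated. In the camera views I compared, the bystanders had not moved. The arm touched nothing at the end, and no check failed.
- **Off from expectation:** The jaw gap came out wider than a linear reading of the opening suggests. That is why the wiggle result rests on comparing the three pegs, not on absolute play.

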